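# Re-rack the staining series in reverse order

### The job

The next staining run goes through the series backwards: move the four tubes from the black rack into the blue rack in reverse order, so that the tube now standing nearest the black rack's yellow end block comes to stand farthest from the blue rack's yellow end block, and so on along the row. Keep the tubes upright, set each one fully down in its hole instead of dropping it, and leave all four released and standing still.

Things in the scene. Friction and masses are not known exactly. Their poses are not given: they have to be found in the camera images.
- tube_red: closed 50 ml tube, cap all red, tan contents; 35 g, 116 mm tall. Origin: centre of its pointed lower end, z up. Round body 28 mm across, tapering over the last 15 mm; cap 33 mm across, 103 to 116 mm above the origin: grasp it here from above. Starts upright in rack_from, in the hole with the red ring, origin 4 mm above the worktop.
- tube_yellow: closed 50 ml tube, blue cap with a yellow disc on its top, tan contents; 35 g, 116 mm tall. Origin: centre of its pointed lower end, z up. Round body 28 mm across, tapering over the last 15 mm; cap 33 mm across, 103 to 116 mm above the origin: grasp it here from above. Starts upright in rack_from, in the hole with the yellow ring, origin 4 mm above the worktop.
- tube_green: closed 50 ml tube, blue cap with a green disc on its top, tan contents; 35 g, 116 mm tall. Origin: centre of its pointed lower end, z up. Round body 28 mm across, tapering over the last 15 mm; cap 33 mm across, 103 to 116 mm above the origin: grasp it here from above. Starts upright in rack_from, in the hole with the green ring, origin 4 mm above the worktop.
- tube_white: closed 50 ml tube, blue cap with a white disc on its top, pale blue contents; 35 g, 116 mm tall. Origin: centre of its pointed lower end, z up. Round body 28 mm across, tapering over the last 15 mm; cap 33 mm across, 103 to 116 mm above the origin: grasp it here from above. Starts upright in rack_from, in the hole with the white ring, origin 4 mm above the worktop.
- rack_from: Black four-hole tube rack, full at the start, 80 mm wide (x), 60 high, fixed. Origin: centre of underside. Holes at x = 0, y = +90, +30, -30, -90 mm: 37 mm wide in the top plate (z 54 to 60), under each a 19 mm recess (z 4 to 10) for the tube's point: fully home, tube origin at z = 4 mm, cap top at 120. Yellow block at the +y end only (y 130 to 142, 64 high).
- rack_to: Blue four-hole tube rack, empty at the start, 80 mm wide (x), 60 high, fixed. Origin: centre of underside. Holes at x = 0, y = +90, +30, -30, -90 mm: 37 mm wide in the top plate (z 54 to 60), under each a 19 mm recess (z 4 to 10) for the tube's point: fully home, tube origin at z = 4 mm, cap top at 120. Yellow block at the +y end only (y 130 to 142, 64 high).
- ring_red: red flat ring, 54 mm outside, 42 mm inside, 2 mm thick, fixed on top of rack_from round the hole in which tube_red stands at the start; it stays and still shows that tube's old place when the tube is gone. Origin: centre of its underside (60 mm above the worktop).
- ring_yellow: yellow flat ring, 54 mm outside, 42 mm inside, 2 mm thick, fixed on top of rack_from round the hole in which tube_yellow stands at the start; it stays and still shows that tube's old place when the tube is gone. Origin: centre of its underside (60 mm above the worktop).
- ring_green: green flat ring, 54 mm outside, 42 mm inside, 2 mm thick, fixed on top of rack_from round the hole in which tube_green stands at the start; it stays and still shows that tube's old place when the tube is gone. Origin: centre of its underside (60 mm above the worktop).
- ring_white: white flat ring, 54 mm outside, 42 mm inside, 2 mm thick, fixed on top of rack_from round the hole in which tube_white stands at the start; it stays and still shows that tube's old place when the tube is gone. Origin: centre of its underside (60 mm above the worktop).
Not all that is in view belongs to the job. Leave any orange look-alike of the tube_yellow alone.

How it is judged:
By the outcome, as a careful person would: the job done as asked, in the order asked, and still so for the second after the job is handed in, with the robot touching nothing.
It also fails if it takes over 88 s, if anything falls off the work surface, if the arm or the gripper's body presses on something with over 40 N, if the wrist force passes 120 N, or if a joint passes its speed limit or range.

### The arm

A 6-joint arm with a two-finger parallel gripper is mounted at the origin on a cart in front of the work surface, level with it; the furniture and walls round the work are solid. World frame = base frame: x ahead of the robot, y to its left, z up, the work surface at z = 0. Lengths are in m, angles in degrees, forces in N, time in s.
With the tool pointing down it reaches from about 0.4 to 0.825 m from the base axis. Payload 7 kg.
Tool frame: the origin (TCP) lies midway between the tips of the shut fingers; the grasp point (between the pads) lies 19 mm behind it; z points along the fingers, y is the line along which they close (so a half turn about z gives the same grasp; the last joint's range is limited). The gripper opens to 88 mm and grips with 3 to 60 N. Pads are 19 mm wide; open, the fingers measure 130 mm over their backs; the gripper's body (78 mm by 193 mm) begins 47 mm behind the grasp point.
Start: joints at [80.048, 20.546, 0.682, 0, -70.136, -16.507], TCP at [0.301, 0.604, 0.227] pointing down, gripper open.
Joint ranges: [-176.03, 176.03], [-82.01, 121.73], [-58.28, 71.71], [-173.87, 95.51], [-174.79, -0.11], [-173.66, 173.66]. Speed limits (degrees/s): [136.94, 136.94, 172.46, 180, 180, 180].

### API

Orientations are given as [roll, pitch, yaw] about the fixed x, y, z axes, in that order (R = Rz(yaw) Ry(pitch) Rx(roll)).
In Python, from plant import ctrl gives the robot as it stands. The module is installed in compiled form; this text tells all that it offers.
- The arm moves only by the tool send_rows, never from a script. Its argument "plan" is a list that holds one entry, the list of rows, each a list of 6 numbers: the shift along the tool's x, y, z in fractions of the full range, 1 being 75 cm, then the turn, a rotation vector about the tool's x, y, z in fractions of the full range, 1 being 45 degrees. A call has 1 to 8 rows; each row is the pose to reach, as a shift and turn from the pose commanded when the call began, along the tool's axes at that moment; what a row does not reach only later rows make up. A row lasts 1/12 s, in which the tool goes at most 41.7 mm and 7.16 degrees, less where a joint would pass 70% of its speed; a pose out of reach is approached as far as the arm can. A shift or turn number past 1, either way, is cut back to 1. A call with a gripper value outside its range is refused whole. "fingers" is the opening, from 0 (shut) to 1 (fully open), set as the call begins (left out, the last holds). The fingers move at their own pace and stop on an object; the grip force is fixed at half the most. Time passes only in rows, so rows that repeat a pose let the fingers close. It gives the time, the measured TCP pose, the force, the opening and the grip force at its end, in the units of the state.
- ctrl.get_obs(): the state, without advancing time (a new reading comes with each control period).
- ctrl.snapshot(name): name is "scene" or "top"; returns a dict with "img" (384x512x3 uint8, red, green, blue), "K" (3x3 intrinsics, pixels), "pose" (4x4, takes a point from camera to world coordinates). Camera axes: x right, y down, z forward; pixel columns grow to the right and rows downward; lengths in m; the calibration is good to about 2 mm. A picture is of the moment at which its call begins. There is no depth.
- ctrl.close_job(): hands the job in; it is judged then, once.
The state is a dict: "clock": time; "joint_pos": joint angles; "qvel": joint speeds; "tau": joint torques, N m; "tool_pos": TCP position; "orientation": TCP orientation; "force": force on the tool from outside, world axes, zero at the start; "moment": the same for the moment, N m; "opening": finger opening in m; "gripper_force": force on a finger pad.
Only numpy, scipy, OpenCV 4.12 (cv2) and the standard library are available. Lean on these libraries where they do the work, as an engineer would, in place of code of your own. Each camera call takes 0.05 s, during which the arm holds its last target. There are 200 camera calls.

## Working session

There is one attempt and no reset: what is moved stays moved. The work goes in short steps, Python scripts to look and compute and a tool call to move; the robot and the scene stay as the last step left them, time stands still between calls to the robot, and variables do not carry over. Pictures are saved under pics/ and viewed, at most 14 in all, crops included, and the job is handed in when it is done.

Besides the shell and the picture viewer there is one more tool, called after ">>>" as a command line: name --argument value ..., lists and objects as JSON in quotes. send_rows: Moves the arm, as the interface text tells. Its arguments: {"type":"object","properties":{"plan":{"type":"array","items":{"type":"array","items":{"type":"array","items":{"type":"number"}}}},"fingers":{"type":"number"}},"required":["plan"]}

```bash
mkdir -p pics; python3 - <<'E'
from plant import ctrl
import cv2
o=ctrl.get_obs(); print({k:o[k] for k in("clock","tool_pos","orientation","opening","joint_pos")})
for n in("scene","top"):
    s=ctrl.snapshot(n); cv2.imwrite(f"pics/{n}0.png",cv2.resize(s["img"][:,:,::-1],(800,600),interpolation=cv2.INTER_CUBIC)); print(n,s["K"].tolist(),s["pose"].round(4).tolist())
E
```

```text
{'clock': 0.0, 'tool_pos': array([0.30057307, 0.60385546, 0.22560898]), 'orientation': array([ 1.79905650e+02, -9.14950397e-03, -2.64664294e+01]), 'opening': 0.08748690774832321, 'joint_pos': array([ 8.00471827e+01,  2.05930062e+01,  6.33920919e-01, -1.91880733e-02,
       -7.01339746e+01, -1.65070844e+01])}
scene [[352.9349533193259, 0.0, 253.9262473003995], [0.0, 352.9349533193259, 196.6647874468942], [0.0, 0.0, 1.0]] [[-0.9813, -0.0927, 0.1689, 0.4827], [-0.1922, 0.5316, -0.8249, 0.6722], [-0.0133, -0.8419, -0.5394, 0.5238], [0.0, 0.0, 0.0, 1.0]]
top [[471.48898562217477, 0.0, 251.9334875424674], [0.0, 471.48898562217477, 194.55322736695192], [0.0, 0.0, 1.0]] [[0.0163, -0.9961, 0.0872, 0.5476], [-0.9994, -0.0135, 0.0328, -0.0418], [-0.0315, -0.0876, -0.9957, 0.9064], [0.0, 0.0, 0.0, 1.0]]
```

View pics/top0.png

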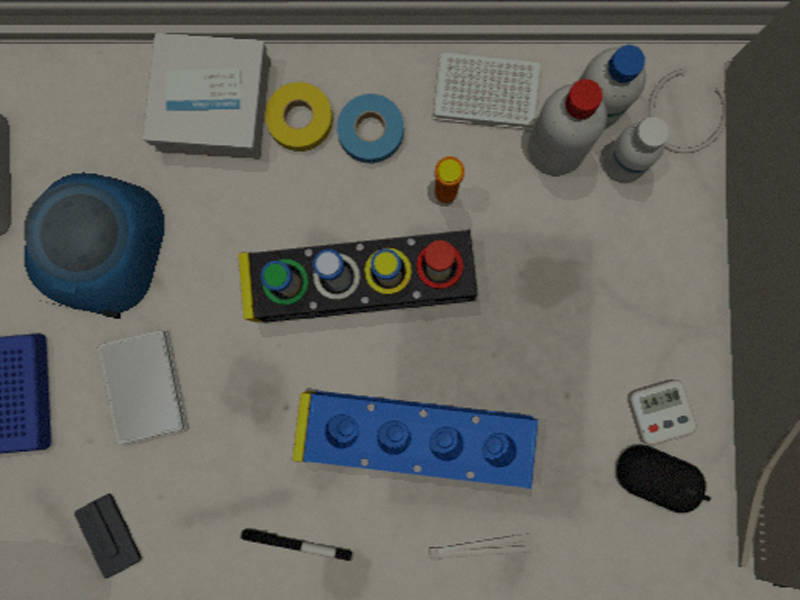

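View pics/scene0.png

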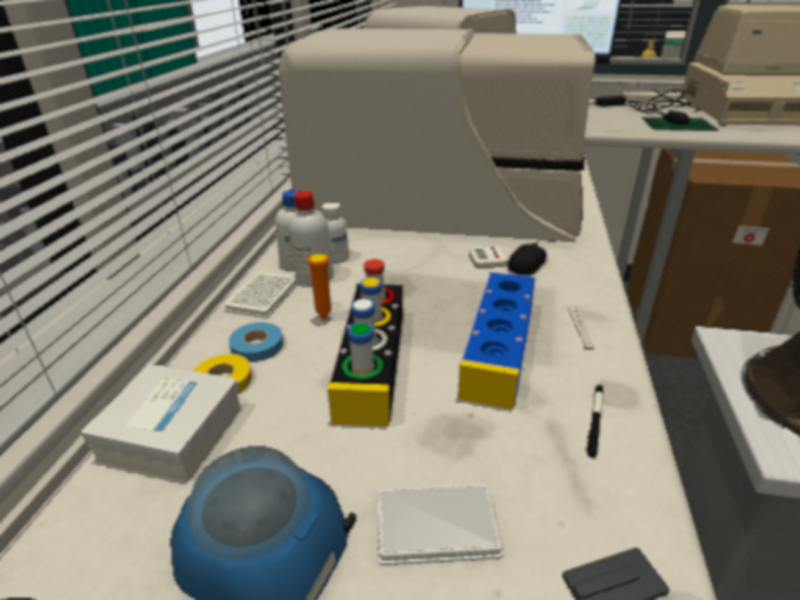

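The top view gives the black row from its yellow end (left) as green, white, yellow, red, at pixels (285,280), (335,273), (387,270), (440,262). The blue rack lies at about (303–535, 390–487), with its yellow end also on the left. So red goes to +90, yellow to +30, white to −30 and green to −90.

```bash
python3 - <<'E'
from plant import ctrl
import cv2
s=ctrl.snapshot("top")["img"][:,:,::-1]
cv2.imwrite("pics/b.png",cv2.resize(s[140:215,148:312],None,fx=4.8,fy=4.8,interpolation=cv2.INTER_CUBIC))
cv2.imwrite("pics/c.png",cv2.resize(s[242:317,184:348],None,fx=4.8,fy=4.8,interpolation=cv2.INTER_CUBIC))
E
```

```text
(no output)
```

View pics/b.png

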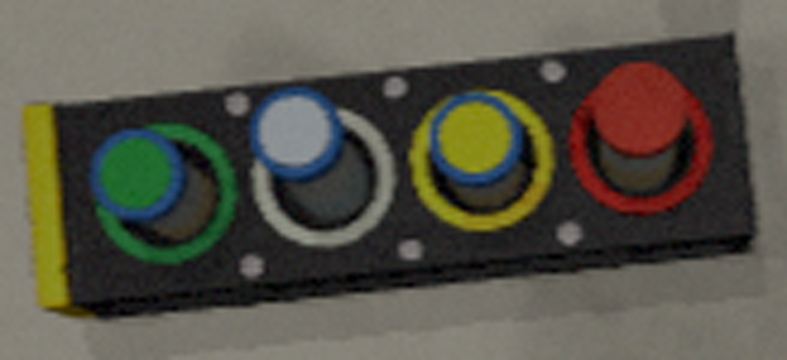

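View pics/c.png

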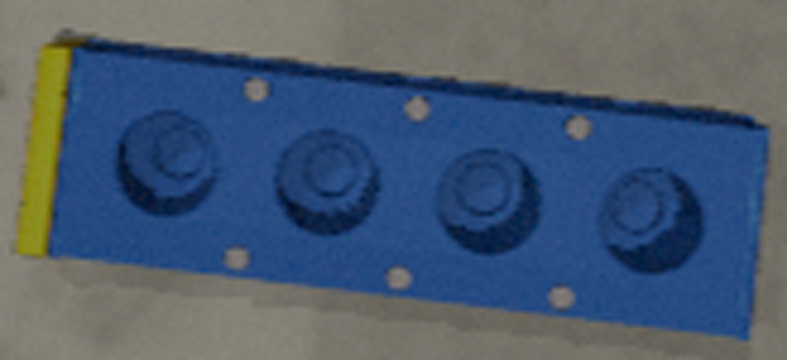

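```bash
cat > h.py <<'E'
import numpy as np
from plant import ctrl
def ray(cam,uv,z):
    K,T=cam["K"],cam["pose"]; uv=np.atleast_2d(uv).astype(float)
    d=np.c_[uv,np.ones(len(uv))]@np.linalg.inv(K).T@T[:3,:3].T; c=T[:3,3]
    return (c+d*((z-c[2])/d[:,2])[:,None])[:,:2]
def crop(p,o,f=4.8): return (np.array(p,float)+.5)/f-.5+np.array(o)
E
python3 - <<'E'
from h import *
s=ctrl.snapshot("top")
def fit(P,ys):
    A=np.c_[np.ones(len(ys)),ys]; c,*_=np.linalg.lstsq(A,P,rcond=None)
    print("c",c.round(4).tolist(),"yaw",np.degrees(np.arctan2(-c[1,0],c[1,1])),"res mm",((P-A@c)*1e3).round(1).tolist())
    u=c[1]/np.linalg.norm(c[1])
    return np.array([c[0]+u*y for y in(.09,.03,-.03,-.09)])
r=[.09,.03,-.03,-.09]; m=[.06,0,-.06]
o=(148,140)
P=np.r_[ray(s,crop([(166,193),(323,176),(482,160),(641,144)],o),.062),ray(s,crop([(244.5,185),(402.5,168.5),(560.5,152.5)],o),.06)]
h=fit(P,r+m); print(h.round(4).tolist())
cap=ray(s,crop([(136,175),(295,130),(474,139),(639,108)],o),.12); print("caps",cap.round(4).tolist(),((cap-h)*1e3).round(1).tolist())
o=(184,242)
P=ray(s,crop([(167,163),(327,182),(488,201),(651,220),(247,174),(408,193),(570.5,212)],o),.06)
print(fit(P,r+m).round(4).tolist())
print(ctrl.get_obs()["tool_pos"],ctrl.get_obs()["clock"])
E
```

```text
c [[0.6571, 0.0237], [-0.1152, 0.9941]] yaw 6.611588970865179 res mm [[-0.2, -0.3], [0.1, 0.1], [0.0, -0.1], [-0.1, -0.2], [0.0, 0.2], [0.1, 0.1], [0.0, 0.2]]
[[0.6468, 0.1131], [0.6537, 0.0535], [0.6606, -0.0061], [0.6675, -0.0657]]
caps [[0.646, 0.1131], [0.6627, 0.0573], [0.6602, -0.0058], [0.6718, -0.0635]] [[-0.7, -0.0], [9.0, 3.8], [-0.4, 0.3], [4.4, 2.2]]
c [[0.4672, -0.046], [0.0963, 0.9942]] yaw -5.53394757384683 res mm [[0.3, -0.1], [0.2, 0.1], [0.2, 0.3], [0.3, 0.0], [-0.3, -0.0], [-0.3, -0.0], [-0.3, -0.3]]
[[0.4758, 0.0436], [0.4701, -0.0161], [0.4643, -0.0758], [0.4585, -0.1355]]
[0.30066308 0.60400282 0.22596412] 0.2
```

```bash
cat >> h.py <<'E'
def go(x,y,z,yaw,p=None,y0=None):
    "shift (cm, tool axes) and turn about tool z (deg) from the present pose"
    o=ctrl.get_obs(); p=o["tool_pos"] if p is None else p; y0=o["orientation"][2] if y0 is None else y0
    d=np.array([x,y,z])-p; a=np.radians(y0)
    print(np.round(100*np.array([d[0]*np.cos(a)+d[1]*np.sin(a),d[0]*np.sin(a)-d[1]*np.cos(a),-d[2]]),2),"turn",round(y0-yaw,2))
E
python3 - <<'E'
from h import *
go(.6675,-.0657,.227,-64,np.array([.301,.604,.227]),-26.46)
E
```

```text
[62.65 43.62 -0.  ] turn 37.54
```

The rows are not in the units I measure in: shifts go in shares of 75 cm and turns go in shares of 45 degrees. I convert before sending: 62.65 cm / 75 = 0.8353, 43.62 cm / 75 = 0.5816, 37.5 degrees / 45 = 0.8333.

>>> send_rows --plan '[[[0.8353,0.5816,0,0,0,0.8333],[0.8353,0.5816,0,0,0,0.8333],[0.8353,0.5816,0,0,0,0.8333],[0.8353,0.5816,0,0,0,0.8333],[0.8353,0.5816,0,0,0,0.8333],[0.8353,0.5816,0,0,0,0.8333],[0.8353,0.5816,0,0,0,0.8333],[0.8353,0.5816,0,0,0,0.8333]]]' --fingers 1

```text
clock: 0.87
tool_pos: [0.4612, 0.31, 0.2267]
orientation: [-180.0, 0.0, -63.9]
force: [1.7, 0.9, -0.4]
opening: 0.0876
gripper_force: 0.0
```

```bash
python3 - <<'E'
from h import *
go(.6675,-.0657,.227,-64);print(ctrl.get_obs()["joint_pos"])
E
```

```text
[ 4.281e+01 -2.030e+00 -3.000e-02] turn 0.05
[ 5.40931197e+01  9.32911662e+00 -1.45495926e+01 -1.96691485e-03
 -6.61026345e+01 -2.80415934e+01]
```

In the tool's units: 42.8 cm / 75 = 0.5707, -2 cm / 75 = -0.0267.

>>> send_rows --plan '[[[0.5707,-0.0267,0,0,0,0],[0.5707,-0.0267,0,0,0,0],[0.5707,-0.0267,0,0,0,0],[0.5707,-0.0267,0,0,0,0],[0.5707,-0.0267,0,0,0,0],[0.5707,-0.0267,0,0,0,0],[0.5707,-0.0267,0,0,0,0],[0.5707,-0.0267,0,0,0,0]]]'

```text
clock: 1.53
tool_pos: [0.6215, 0.0175, 0.2266]
orientation: [-180.0, 0.0, -64.0]
force: [0.5, 1.0, 0.5]
opening: 0.0874
gripper_force: 0.0
```

```bash
python3 - <<'E'
from h import *
go(.6675,-.0657,.16,-64)
E
```

```text
[ 9.5  -0.48  6.66] turn 0.05
```

In the tool's units: 9.5 cm / 75 = 0.1267, 6.7 cm / 75 = 0.0893.

>>> send_rows --plan '[[[0.1267,-0.0067,0,0,0,0],[0.1267,-0.0067,0,0,0,0],[0.1267,-0.0067,0,0,0,0],[0.1267,-0.0067,0.0533,0,0,0],[0.1267,-0.0067,0.0893,0,0,0],[0.1267,-0.0067,0.0893,0,0,0],[0.1267,-0.0067,0.0893,0,0,0]]]'

```text
clock: 2.12
tool_pos: [0.6662, -0.0639, 0.1584]
orientation: [179.8, 0.0, -64.0]
force: [0.6, 0.4, 1.7]
opening: 0.0876
gripper_force: 0.0
```

```bash
python3 - <<'E'
from h import *
import cv2
go(.6675,-.0657,.0945,-64)
s=ctrl.snapshot("top"); cv2.imwrite("pics/d.png",cv2.resize(s["img"][90:240,130:330,::-1],None,fx=4,fy=4,interpolation=cv2.INTER_CUBIC))
E
```

```text
[ 0.22 -0.04  6.39] turn 0.04
```

View pics/d.png

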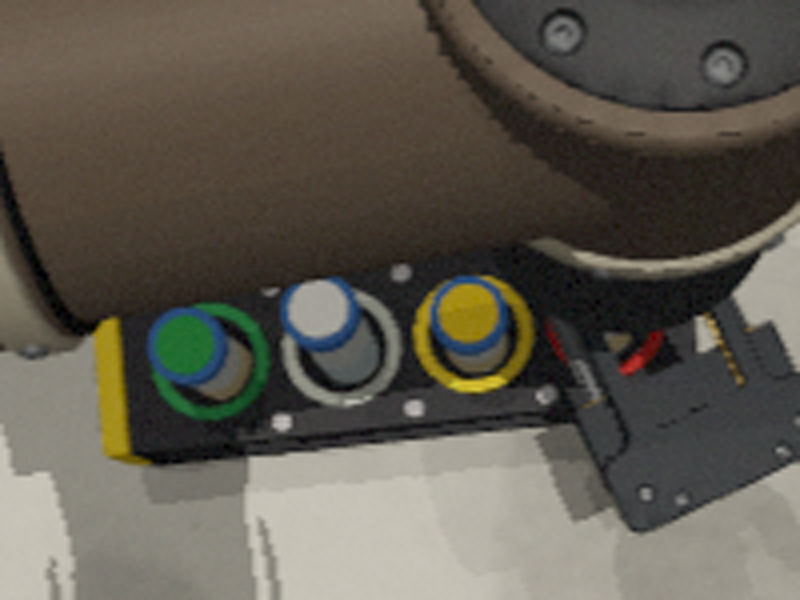

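In the tool's units: 6.4 cm / 75 = 0.0853, 5.5 cm / 75 = 0.0733.

>>> send_rows --plan '[[[0.002,0,0.0267,0,0,0],[0.002,0,0.0533,0,0,0],[0.002,0,0.0733,0,0,0],[0.002,0,0.0853,0,0,0],[0.002,0,0.0853,0,0,0]]]'

```text
clock: 2.58
tool_pos: [0.6679, -0.0646, 0.0956]
orientation: [180.0, 0.0, -63.9]
force: [0.3, -0.6, -0.8]
opening: 0.0875
gripper_force: 0.0
```

>>> send_rows --plan '[[[0,0,0,0,0,0],[0,0,0,0,0,0],[0,0,0,0,0,0],[0,0,0,0,0,0],[0,0,0,0,0,0],[0,0,0,0,0,0]]]' --fingers 0

```text
clock: 3.08
tool_pos: [0.668, -0.065, 0.096]
orientation: [-180.0, -0.0, -64.0]
force: [0.6, -0.1, 0.4]
opening: 0.0529
gripper_force: 0.0
```

>>> send_rows --plan '[[[0,0,0,0,0,0],[0,0,0,0,0,0],[0,0,0,0,0,0],[0,0,0,0,0,0],[0,0,0,0,0,0],[0,0,0,0,0,0]]]'

```text
clock: 3.58
tool_pos: [0.6678, -0.065, 0.0955]
orientation: [180.0, 0.0, -64.0]
force: [-1.2, -0.3, 0.7]
opening: 0.0317
gripper_force: 30.0
```

```bash
python3 - <<'E'
from h import *
go(.4758,.0436,.178,-95.5)
E
```

```text
[-18.19  12.48  -8.25] turn 31.54
```

In the tool's units: -10.5 cm / 75 = -0.14, -6.5 cm / 75 = -0.0867, 19 degrees / 45 = 0.4222.

>>> send_rows --plan '[[[0,0,-0.0133,0,0,0],[0,0,-0.0467,0,0,0],[0,0,-0.0867,0,0,0],[0,0,-0.1107,0,0,0],[-0.0213,0.0147,-0.1133,0,0,0.0444],[-0.06,0.0413,-0.1133,0,0,0.1556],[-0.1,0.068,-0.1133,0,0,0.2889],[-0.14,0.096,-0.1133,0,0,0.4222]]]'

```text
clock: 4.25
tool_pos: [0.556, -0.0019, 0.181]
orientation: [-180.0, 0.0, -83.3]
force: [0.1, 1.9, -0.1]
opening: 0.0319
gripper_force: 30.0
```

```bash
python3 - <<'E'
from h import *
go(.4758,.0436,.178,-95.5)
E
```

```text
[-5.46  7.43  0.3 ] turn 12.2
```

In the tool's units: 7.4 cm / 75 = 0.0987, -1.9 cm / 75 = -0.0253, 12.2 degrees / 45 = 0.2711.

>>> send_rows --plan '[[[-0.0253,0.0333,0,0,0,0.1111],[-0.0493,0.0667,0,0,0,0.2222],[-0.0667,0.0907,0,0,0,0.2711],[-0.0727,0.0987,0,0,0,0.2711],[-0.0727,0.0987,0,0,0,0.2711],[-0.0727,0.0987,0,0,0,0.2711]]]'

```text
clock: 4.75
tool_pos: [0.4775, 0.0431, 0.1815]
orientation: [-179.9, 0.0, -95.0]
force: [0.8, -0.2, 0.2]
opening: 0.0319
gripper_force: 30.0
```

```bash
python3 - <<'E'
from h import *
import cv2
go(.4758,.0436,.097,-95.5)
s=ctrl.snapshot("scene"); cv2.imwrite("pics/e.png",cv2.resize(s["img"][130:280,200:400,::-1],None,fx=4,fy=4,interpolation=cv2.INTER_CUBIC))
E
```

```text
[-0.04  0.18  8.45] turn 0.47
```

View pics/e.png

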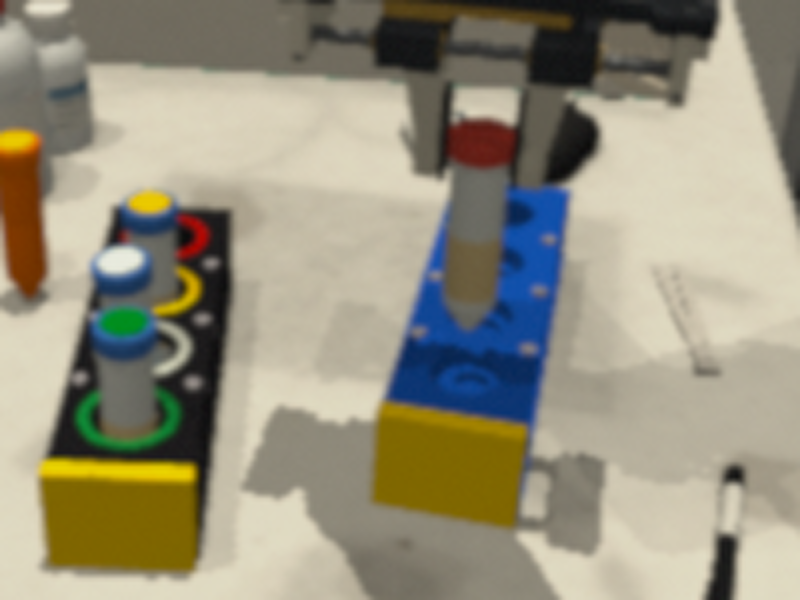

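```bash
cat >> h.py <<'E'
def tip(cam,capuv,tipuv,zc,zt):
    a=ray(cam,capuv,zc)[0];b=ray(cam,tipuv,zt)[0]; print("cap",a.round(4),"tip",b.round(4),"tcp",ctrl.get_obs()["tool_pos"].round(4))
E
python3 - <<'E'
from h import *
s=ctrl.snapshot("scene")
tip(s,crop((482,137),(200,130),4),crop((470,330),(200,130),4),.206,.09)
E
```

```text
cap [0.4782 0.0484] tip [0.4746 0.0456] tcp [0.4779 0.0427 0.1809]
```

In the tool's units: 8.1 cm / 75 = 0.108, 7.8 cm / 75 = 0.104, 0.4 degrees / 45 = 0.0089.

>>> send_rows --plan '[[[0,0.0013,0.02,0,0,0.0089],[0,0.0013,0.0467,0,0,0.0089],[0,0.0013,0.0733,0,0,0.0089],[0,0.0013,0.0933,0,0,0.0089],[0,0.0013,0.104,0,0,0.0089],[0,0.0013,0.108,0,0,0.0089]]]'

```text
clock: 5.35
tool_pos: [0.4758, 0.0421, 0.098]
orientation: [179.9, -0.1, -95.6]
force: [0.3, -0.1, -0.4]
opening: 0.0315
gripper_force: 30.0
```

In the tool's units: 0.4 cm / 75 = 0.0053, 0.3 cm / 75 = 0.004.

>>> send_rows --plan '[[[0,0,0.002,0,0,0],[0,0,0.004,0,0,0],[0,0,0.0053,0,0,0],[0,0,0.0053,0,0,0]]]'

```text
clock: 5.68
tool_pos: [0.4763, 0.043, 0.0961]
orientation: [-179.9, 0.0, -95.6]
force: [-0.2, -0.1, -0.6]
opening: 0.0318
gripper_force: 30.0
```

In the tool's units: 0.2 cm / 75 = 0.0027, 0.1 cm / 75 = 0.0013.

>>> send_rows --plan '[[[0,0,0.0013,0,0,0],[0,0,0.0027,0,0,0],[0,0,0.0027,0,0,0]]]'

```text
clock: 5.93
tool_pos: [0.4771, 0.0432, 0.0951]
orientation: [-179.9, 0.0, -95.5]
force: [-1.9, -0.6, 10.7]
opening: 0.0318
gripper_force: 30.0
```

In the tool's units: -7.5 cm / 75 = -0.1, -4.5 cm / 75 = -0.06.

>>> send_rows --plan '[[[0,0,0,0,0,0],[0,0,0,0,0,0],[0,0,0,0,0,0],[0,0,0,0,0,0],[0,0,0,0,0,0],[0,0,-0.02,0,0,0],[0,0,-0.06,0,0,0],[0,0,-0.1,0,0,0]]]' --fingers 1

```text
clock: 6.6
tool_pos: [0.475, 0.0424, 0.1685]
orientation: [179.8, -0.1, -95.6]
force: [1.4, 0.6, -0.7]
opening: 0.0795
gripper_force: 0.0
```

```bash
python3 - <<'E'
from h import *
go(.6606,-.0061,.175,-83.4)
E
```

```text
[  3.03 -18.95  -0.65] turn -12.16
```

In the tool's units: -18.95 cm / 75 = -0.2527, -18.2 cm / 75 = -0.2427, -12.2 degrees / 45 = -0.2711.

>>> send_rows --plan '[[[0.008,-0.0467,-0.008,0,0,-0.0667],[0.016,-0.1,-0.008,0,0,-0.1333],[0.024,-0.1533,-0.008,0,0,-0.2222],[0.0347,-0.2067,-0.008,0,0,-0.2711],[0.04,-0.2427,-0.008,0,0,-0.2711],[0.04,-0.2527,-0.008,0,0,-0.2711],[0.04,-0.2527,-0.008,0,0,-0.2711],[0.04,-0.2527,-0.008,0,0,-0.2711]]]'

```text
clock: 7.27
tool_pos: [0.6611, -0.0056, 0.1734]
orientation: [179.9, -0.0, -83.4]
force: [-0.2, -0.0, 0.9]
opening: 0.0873
gripper_force: 0.0
```

```bash
python3 - <<'E'
from h import *
import cv2
go(.6606,-.0061,.0955,-83.4)
s=ctrl.snapshot("top"); cv2.imwrite("pics/f.png",cv2.resize(s["img"][130:330,140:360,::-1],None,fx=3,fy=3,interpolation=cv2.INTER_CUBIC))
E
```

```text
[0.05 0.05 7.79] turn -0.01
```

View pics/f.png

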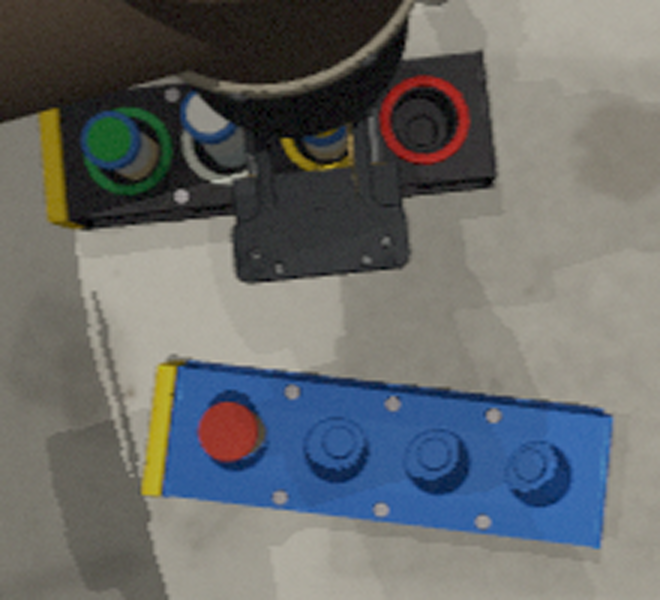

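Red stands upright in the blue rack's first hole (228,432), and the gripper straddles the yellow tube at (325,145).

In the tool's units: 7.75 cm / 75 = 0.1033, 7.2 cm / 75 = 0.096.

>>> send_rows --plan '[[[0,0,0.04,0,0,0],[0,0,0.0733,0,0,0],[0,0,0.096,0,0,0],[0,0,0.1033,0,0,0],[0,0,0.1033,0,0,0]]]'

```text
clock: 7.73
tool_pos: [0.66, -0.0051, 0.0962]
orientation: [179.9, -0.0, -83.3]
force: [-0.0, -1.0, -0.0]
opening: 0.0876
gripper_force: 0.0
```

>>> send_rows --plan '[[[0,0,0,0,0,0],[0,0,0,0,0,0],[0,0,0,0,0,0],[0,0,0,0,0,0],[0,0,0,0,0,0],[0,0,0,0,0,0],[0,0,0,0,0,0],[0,0,0,0,0,0]]]' --fingers 0

```text
clock: 8.4
tool_pos: [0.6616, -0.0054, 0.0971]
orientation: [180.0, 0.0, -83.4]
force: [0.3, -0.4, 0.2]
opening: 0.0401
gripper_force: 0.0
```

>>> send_rows --plan '[[[0,0,0,0,0,0],[0,0,0,0,0,0],[0,0,0,0,0,0],[0,0,0,0,0,0]]]'

```text
clock: 8.73
tool_pos: [0.6616, -0.0054, 0.097]
orientation: [180.0, -0.0, -83.4]
force: [-1.0, -0.2, 0.3]
opening: 0.0316
gripper_force: 30.0
```

```bash
python3 - <<'E'
from h import *
go(.4701,-.0161,.18,-95.5)
E
```

```text
[-1.15 19.14 -8.3 ] turn 12.14
```

In the tool's units: 12.8 cm / 75 = 0.1707, 9 cm / 75 = 0.12, 12 degrees / 45 = 0.2667.

>>> send_rows --plan '[[[0,0,-0.0133,0,0,0],[0,0,-0.0467,0,0,0],[0,0,-0.0867,0,0,0],[0,0,-0.1093,0,0,0],[-0.0027,0.0253,-0.112,0,0,0.0667],[-0.0053,0.0693,-0.112,0,0,0.1333],[-0.008,0.12,-0.112,0,0,0.2],[-0.0107,0.1707,-0.112,0,0,0.2667]]]'

```text
clock: 9.4
tool_pos: [0.5322, -0.0124, 0.1813]
orientation: [-180.0, 0.0, -95.5]
force: [0.3, 0.4, -0.0]
opening: 0.0316
gripper_force: 30.0
```

```bash
python3 - <<'E'
from h import *
go(.4701,-.0161,.18,-95.5)
E
```

```text
[0.97 6.15 0.13] turn -0.02
```

In the tool's units: 6.1 cm / 75 = 0.0813, 6 cm / 75 = 0.08.

>>> send_rows --plan '[[[0.0053,0.0373,0,0,0,0],[0.0107,0.0667,0,0,0,0],[0.0127,0.08,0,0,0,0],[0.0127,0.0813,0,0,0,0],[0.0127,0.0813,0,0,0,0],[0.0127,0.0813,0,0,0,0]]]'

```text
clock: 9.9
tool_pos: [0.4731, -0.0157, 0.1816]
orientation: [-179.9, 0.0, -95.3]
force: [0.9, -0.4, -0.9]
opening: 0.0317
gripper_force: 30.0
```

```bash
python3 - <<'E'
from h import *
for i in range(4): ctrl.snapshot("top"); go(.4701,-.0161,.097,-95.5)
E
```

```text
[0.06 0.29 8.43] turn 0.15
[0.06 0.28 8.4 ] turn 0.13
[0.05 0.26 8.38] turn 0.13
[0.04 0.24 8.37] turn 0.13
```

In the tool's units: 8.3 cm / 75 = 0.1107, 0.15 cm / 75 = 0.002.

>>> send_rows --plan '[[[0,0.002,0.02,0,0,0],[0,0.002,0.0467,0,0,0],[0,0.002,0.0733,0,0,0],[0,0.002,0.0933,0,0,0],[0,0.002,0.104,0,0,0],[0,0.002,0.108,0,0,0],[0,0.002,0.1107,0,0,0],[0,0.002,0.1107,0,0,0]]]'

```text
clock: 10.77
tool_pos: [0.4709, -0.0158, 0.0982]
orientation: [-180.0, -0.0, -95.4]
force: [-1.0, -0.5, -0.4]
opening: 0.032
gripper_force: 30.0
```

In the tool's units: 0.2 cm / 75 = 0.0027, 0.1 cm / 75 = 0.0013.

>>> send_rows --plan '[[[0,0,0.0013,0,0,0],[0,0,0.0027,0,0,0],[0,0,0.0027,0,0,0]]]'

```text
clock: 11.02
tool_pos: [0.4712, -0.0157, 0.0969]
orientation: [-179.9, 0.0, -95.3]
force: [0.3, -0.1, 1.6]
opening: 0.0322
gripper_force: 30.0
```

Almost touching; a little further.

In the tool's units: 0.15 cm / 75 = 0.002, 0.1 cm / 75 = 0.0013.

>>> send_rows --plan '[[[0,0,0.0013,0,0,0],[0,0,0.002,0,0,0],[0,0,0.002,0,0,0]]]'

```text
clock: 11.27
tool_pos: [0.4719, -0.0156, 0.0964]
orientation: [-179.8, 0.0, -95.3]
force: [-3.1, -0.0, 14.0]
opening: 0.032
gripper_force: 30.0
```

In the tool's units: -7.5 cm / 75 = -0.1, -4.5 cm / 75 = -0.06.

>>> send_rows --plan '[[[0,0,0,0,0,0],[0,0,0,0,0,0],[0,0,0,0,0,0],[0,0,0,0,0,0],[0,0,0,0,0,0],[0,0,-0.02,0,0,0],[0,0,-0.06,0,0,0],[0,0,-0.1,0,0,0]]]' --fingers 1

```text
clock: 11.93
tool_pos: [0.4694, -0.0162, 0.1695]
orientation: [179.8, -0.1, -95.4]
force: [0.9, 0.5, -0.3]
opening: 0.0793
gripper_force: 0.0
```

```bash
python3 - <<'E'
from h import *
go(.6537,.0535,.175,-67)
E
```

```text
[ -8.66 -17.7   -0.55] turn -28.36
```

In the tool's units: -17.7 cm / 75 = -0.236, -17 cm / 75 = -0.2267, -28.4 degrees / 45 = -0.6311.

>>> send_rows --plan '[[[-0.0227,-0.0467,-0.0067,0,0,-0.1333],[-0.0467,-0.0933,-0.0067,0,0,-0.2667],[-0.0693,-0.14,-0.0067,0,0,-0.4],[-0.092,-0.1867,-0.0067,0,0,-0.5333],[-0.1107,-0.2267,-0.0067,0,0,-0.6311],[-0.1153,-0.236,-0.0067,0,0,-0.6311],[-0.1153,-0.236,-0.0067,0,0,-0.6311],[-0.1153,-0.236,-0.0067,0,0,-0.6311]]]'

```text
clock: 12.6
tool_pos: [0.6542, 0.0537, 0.1733]
orientation: [179.9, 0.0, -67.0]
force: [-0.8, 0.2, 0.4]
opening: 0.0873
gripper_force: 0.0
```

```bash
python3 - <<'E'
from h import *
import cv2
go(.6537,.0535,.0965,-67)
s=ctrl.snapshot("scene"); cv2.imwrite("pics/g.png",cv2.resize(s["img"][130:280,180:380,::-1],None,fx=4,fy=4,interpolation=cv2.INTER_CUBIC))
E
```

```text
[-0.    0.06  7.68] turn -0.01
```

View pics/g.png

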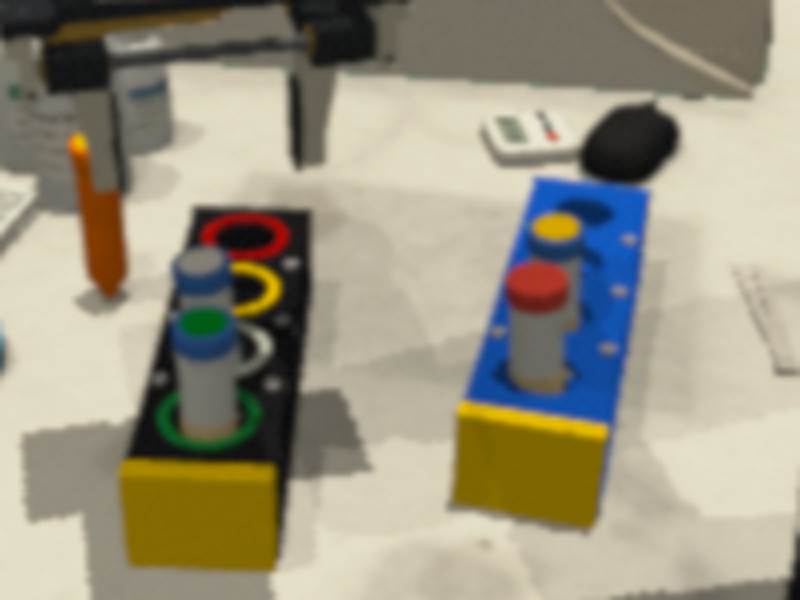

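Red (537,285) and yellow (555,235) both stand in the blue rack. The open fingers are above the leaning white tube (203,265).

In the tool's units: 7.65 cm / 75 = 0.102, 7.1 cm / 75 = 0.0947.

>>> send_rows --plan '[[[0,0,0.04,0,0,0],[0,0,0.0733,0,0,0],[0,0,0.0947,0,0,0],[0,0,0.102,0,0,0],[0,0,0.102,0,0,0]]]'

```text
clock: 13.07
tool_pos: [0.6532, 0.0531, 0.0972]
orientation: [179.9, 0.0, -67.0]
force: [-0.3, -0.3, 1.0]
opening: 0.0876
gripper_force: 0.0
```

>>> send_rows --plan '[[[0,0,0,0,0,0],[0,0,0,0,0,0],[0,0,0,0,0,0],[0,0,0,0,0,0],[0,0,0,0,0,0],[0,0,0,0,0,0],[0,0,0,0,0,0],[0,0,0,0,0,0]]]' --fingers 0

```text
clock: 13.73
tool_pos: [0.6548, 0.0538, 0.0981]
orientation: [-180.0, -0.0, -67.0]
force: [-0.1, -0.5, -0.4]
opening: 0.04
gripper_force: 0.0
```

>>> send_rows --plan '[[[0,0,0,0,0,0],[0,0,0,0,0,0],[0,0,0,0,0,0],[0,0,0,0,0,0],[0,0,0,0,0,0]]]'

```text
clock: 14.15
tool_pos: [0.6547, 0.0538, 0.098]
orientation: [180.0, 0.0, -67.0]
force: [0.4, -0.9, 0.8]
opening: 0.0318
gripper_force: 30.0
```

```bash
python3 - <<'E'
from h import *
go(.4643,-.0758,.18,-95.5)
E
```

```text
[ 4.47 22.59 -8.2 ] turn 28.54
```

In the tool's units: 12.8 cm / 75 = 0.1707, -8.2 cm / 75 = -0.1093, 22 degrees / 45 = 0.4889.

>>> send_rows --plan '[[[0,0,-0.0133,0,0,0],[0,0,-0.0467,0,0,0],[0,0,-0.0867,0,0,0],[0,0,-0.1093,0,0,0],[0.004,0.0253,-0.112,0,0,0.0889],[0.0133,0.072,-0.112,0,0,0.2222],[0.0227,0.12,-0.112,0,0,0.3556],[0.0333,0.1707,-0.112,0,0,0.4889]]]'

```text
clock: 14.82
tool_pos: [0.5457, -0.0198, 0.1825]
orientation: [-180.0, 0.0, -89.2]
force: [1.1, -0.3, -0.2]
opening: 0.0317
gripper_force: 30.0
```

```bash
python3 - <<'E'
from h import *
go(.4643,-.0758,.18,-95.5)
E
```

```text
[5.49 8.22 0.25] turn 6.28
```

In the tool's units: 8.3 cm / 75 = 0.1107, 7.7 cm / 75 = 0.1027, 6.3 degrees / 45 = 0.14.

>>> send_rows --plan '[[[0.0253,0.0387,0,0,0,0.0667],[0.052,0.0773,0,0,0,0.14],[0.068,0.1027,0,0,0,0.14],[0.0733,0.1107,0,0,0,0.14],[0.0733,0.1107,0,0,0,0.14],[0.0733,0.1107,0,0,0,0.14],[0.0733,0.1107,0,0,0,0.14],[0.0733,0.1107,0,0,0,0.14]]]'

```text
clock: 15.48
tool_pos: [0.4658, -0.0753, 0.1821]
orientation: [-180.0, -0.0, -95.2]
force: [-0.8, 0.1, -0.4]
opening: 0.0322
gripper_force: 30.0
```

```bash
python3 - <<'E'
from h import *
import cv2
go(.4643,-.0758,.097,-95.5)
s=ctrl.snapshot("scene"); cv2.imwrite("pics/i.png",cv2.resize(s["img"][130:280,200:400,::-1],None,fx=4,fy=4,interpolation=cv2.INTER_CUBIC))
E
```

```text
[0.07 0.14 8.51] turn 0.28
```

View pics/i.png

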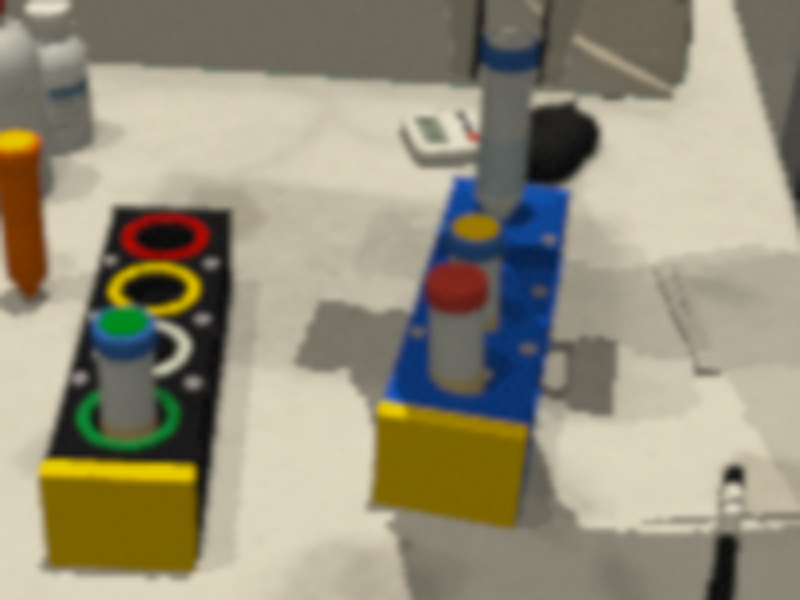

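White hangs upright in the grip, cap at (512,45) and tip at (500,220), above the third hole.

In the tool's units: 8.3 cm / 75 = 0.1107, 8.2 cm / 75 = 0.1093, 0.2 degrees / 45 = 0.0044.

>>> send_rows --plan '[[[0,0.0013,0.02,0,0,0.0044],[0,0.0013,0.0467,0,0,0.0044],[0,0.0013,0.0733,0,0,0.0044],[0,0.0013,0.0933,0,0,0.0044],[0,0.0013,0.104,0,0,0.0044],[0,0.0013,0.1093,0,0,0.0044],[0,0.0013,0.1107,0,0,0.0044],[0,0.0013,0.1107,0,0,0.0044]]]'

```text
clock: 16.2
tool_pos: [0.4643, -0.0756, 0.0993]
orientation: [-180.0, -0.0, -95.4]
force: [1.2, 0.7, -0.2]
opening: 0.0317
gripper_force: 30.0
```

In the tool's units: 0.2 cm / 75 = 0.0027, 0.1 cm / 75 = 0.0013.

>>> send_rows --plan '[[[0,0,0.0013,0,0,0],[0,0,0.0027,0,0,0],[0,0,0.0027,0,0,0]]]'

```text
clock: 16.45
tool_pos: [0.4645, -0.0757, 0.0979]
orientation: [-179.9, 0.0, -95.4]
force: [0.4, -1.3, 1.7]
opening: 0.0321
gripper_force: 30.0
```

In the tool's units: 0.15 cm / 75 = 0.002, 0.1 cm / 75 = 0.0013.

>>> send_rows --plan '[[[0,0,0.0013,0,0,0],[0,0,0.002,0,0,0],[0,0,0.002,0,0,0]]]'

```text
clock: 16.7
tool_pos: [0.4652, -0.0758, 0.0975]
orientation: [-179.8, -0.0, -95.4]
force: [-1.9, 0.1, 14.3]
opening: 0.0319
gripper_force: 30.0
```

In the tool's units: -7.5 cm / 75 = -0.1, -4.5 cm / 75 = -0.06.

>>> send_rows --plan '[[[0,0,0,0,0,0],[0,0,0,0,0,0],[0,0,0,0,0,0],[0,0,0,0,0,0],[0,0,0,0,0,0],[0,0,-0.02,0,0,0],[0,0,-0.06,0,0,0],[0,0,-0.1,0,0,0]]]' --fingers 1

```text
clock: 17.37
tool_pos: [0.4627, -0.076, 0.1705]
orientation: [179.8, -0.1, -95.5]
force: [1.4, 0.4, -0.1]
opening: 0.0798
gripper_force: 0.0
```

```bash
python3 - <<'E'
from h import *
go(.6466,.1131,.175,-83.4)
E
```

```text
[-20.57 -16.51  -0.45] turn -12.06
```

In the tool's units: -20.6 cm / 75 = -0.2747, -20.3 cm / 75 = -0.2707, -12 degrees / 45 = -0.2667.

>>> send_rows --plan '[[[-0.04,-0.032,-0.0067,0,0,-0.0667],[-0.0827,-0.0667,-0.0067,0,0,-0.1333],[-0.1253,-0.1,-0.0067,0,0,-0.2],[-0.168,-0.1347,-0.0067,0,0,-0.2667],[-0.2107,-0.1693,-0.0067,0,0,-0.2667],[-0.2507,-0.2013,-0.0067,0,0,-0.2667],[-0.2707,-0.2173,-0.0067,0,0,-0.2667],[-0.2747,-0.22,-0.0067,0,0,-0.2667]]]'

```text
clock: 18.03
tool_pos: [0.6496, 0.1162, 0.1739]
orientation: [179.9, -0.0, -83.4]
force: [0.0, -0.8, -0.1]
opening: 0.0874
gripper_force: 0.0
```

>>> send_rows --plan '[[[0,0,0,0,0,0],[0,0,0,0,0,0],[0,0,0,0,0,0]]]'

```text
clock: 18.28
tool_pos: [0.6468, 0.1128, 0.1756]
orientation: [180.0, -0.0, -83.5]
force: [1.0, -0.2, 0.4]
opening: 0.0877
gripper_force: 0.0
```

```bash
python3 - <<'E'
from h import *
go(.6466,.1131,.0965,-83.4)
E
```

```text
[-0.03  0.02  7.91] turn -0.09
```

In the tool's units: 7.9 cm / 75 = 0.1053, 7.3 cm / 75 = 0.0973.

>>> send_rows --plan '[[[0,0,0.04,0,0,0],[0,0,0.0733,0,0,0],[0,0,0.0973,0,0,0],[0,0,0.1053,0,0,0],[0,0,0.1053,0,0,0]]]'

```text
clock: 18.7
tool_pos: [0.6463, 0.1124, 0.0955]
orientation: [179.9, -0.0, -83.5]
force: [-0.6, -0.3, 0.5]
opening: 0.0876
gripper_force: 0.0
```

>>> send_rows --plan '[[[0,0,0,0,0,0],[0,0,0,0,0,0],[0,0,0,0,0,0],[0,0,0,0,0,0],[0,0,0,0,0,0],[0,0,0,0,0,0],[0,0,0,0,0,0],[0,0,0,0,0,0]]]' --fingers 0

```text
clock: 19.37
tool_pos: [0.6476, 0.1136, 0.0966]
orientation: [-180.0, -0.0, -83.5]
force: [-0.0, 0.2, -0.2]
opening: 0.0401
gripper_force: 0.0
```

>>> send_rows --plan '[[[0,0,0,0,0,0],[0,0,0,0,0,0],[0,0,0,0,0,0],[0,0,0,0,0,0],[0,0,0,0,0,0]]]'

```text
clock: 19.78
tool_pos: [0.6475, 0.1136, 0.0965]
orientation: [180.0, -0.0, -83.5]
force: [-0.5, 0.4, 0.3]
opening: 0.032
gripper_force: 30.0
```

```bash
python3 - <<'E'
from h import *
go(.56,-.1355,.18,-95.5); go(.4585,-.1355,.18,-95.5)
E
```

```text
[23.75 11.53 -8.35] turn 12.04
[22.6  21.62 -8.35] turn 12.04
```

In the tool's units: 12.2 cm / 75 = 0.1627, 8.7 cm / 75 = 0.116, 12 degrees / 45 = 0.2667.

>>> send_rows --plan '[[[0,0,-0.0133,0,0,0],[0,0,-0.0467,0,0,0],[0,0,-0.0867,0,0,0],[0,0,-0.1093,0,0,0],[0.024,0.012,-0.112,0,0,0.0444],[0.0693,0.0333,-0.112,0,0,0.1111],[0.116,0.056,-0.112,0,0,0.1778],[0.1627,0.0787,-0.112,0,0,0.2667]]]'

```text
clock: 20.45
tool_pos: [0.6018, -0.0155, 0.1808]
orientation: [-180.0, 0.0, -95.6]
force: [0.6, -1.1, -0.4]
opening: 0.0318
gripper_force: 30.0
```

```bash
python3 - <<'E'
from h import *
go(.56,-.1355,.18,-95.5); go(.4585,-.1355,.18,-95.5)
E
```

```text
[12.35  3.    0.08] turn -0.06
[13.33 13.1   0.08] turn -0.06
```

In the tool's units: 13.3 cm / 75 = 0.1773, 13.2 cm / 75 = 0.176.

>>> send_rows --plan '[[[0.044,0.0107,0,0,0,0],[0.0907,0.0213,0,0,0,0],[0.1333,0.0347,0,0,0,0],[0.1627,0.06,0,0,0,0],[0.1733,0.1,0,0,0,0],[0.1773,0.14,0,0,0,0],[0.1773,0.1693,0,0,0,0],[0.1773,0.176,0,0,0,0]]]'

```text
clock: 21.12
tool_pos: [0.4549, -0.1347, 0.1808]
orientation: [180.0, 0.0, -95.6]
force: [-1.1, 0.4, -0.4]
opening: 0.0319
gripper_force: 30.0
```

>>> send_rows --plan '[[[0,0,0,0,0,0],[0,0,0,0,0,0],[0,0,0,0,0,0]]]'

```text
clock: 21.37
tool_pos: [0.4598, -0.1341, 0.1809]
orientation: [-180.0, -0.0, -95.5]
force: [0.1, -0.1, -1.2]
opening: 0.0319
gripper_force: 30.0
```

```bash
python3 - <<'E'
from h import *
go(.4585,-.1355,.0965,-95.5)
E
```

```text
[0.15 0.12 8.44] turn 0.05
```

In the tool's units: 8.35 cm / 75 = 0.1113, 8.2 cm / 75 = 0.1093.

>>> send_rows --plan '[[[0.0013,0.0013,0.02,0,0,0],[0.0013,0.0013,0.0467,0,0,0],[0.0013,0.0013,0.0733,0,0,0],[0.0013,0.0013,0.0933,0,0,0],[0.0013,0.0013,0.104,0,0,0],[0.0013,0.0013,0.1093,0,0,0],[0.0013,0.0013,0.1113,0,0,0],[0.0013,0.0013,0.1113,0,0,0]]]'

```text
clock: 22.03
tool_pos: [0.4583, -0.135, 0.0972]
orientation: [180.0, -0.0, -95.4]
force: [-0.5, -0.3, -0.2]
opening: 0.0319
gripper_force: 30.0
```

In the tool's units: 0.2 cm / 75 = 0.0027, 0.1 cm / 75 = 0.0013.

>>> send_rows --plan '[[[0,0,0.0013,0,0,0],[0,0,0.0027,0,0,0],[0,0,0.0027,0,0,0]]]'

```text
clock: 22.28
tool_pos: [0.4588, -0.1352, 0.0963]
orientation: [-179.9, -0.0, -95.4]
force: [-0.8, 0.3, 5.2]
opening: 0.0318
gripper_force: 30.0
```

In the tool's units: 0.1 cm / 75 = 0.0013.

>>> send_rows --plan '[[[0,0,0.0013,0,0,0],[0,0,0.0013,0,0,0]]]'

```text
clock: 22.45
tool_pos: [0.4592, -0.1353, 0.0961]
orientation: [-179.8, -0.0, -95.4]
force: [-2.6, -0.1, 13.0]
opening: 0.0314
gripper_force: 30.0
```

In the tool's units: -8 cm / 75 = -0.1067, -4.5 cm / 75 = -0.06.

>>> send_rows --plan '[[[0,0,0,0,0,0],[0,0,0,0,0,0],[0,0,0,0,0,0],[0,0,0,0,0,0],[0,0,0,0,0,0],[0,0,-0.02,0,0,0],[0,0,-0.06,0,0,0],[0,0,-0.1067,0,0,0]]]' --fingers 1

```text
clock: 23.12
tool_pos: [0.4561, -0.1351, 0.1733]
orientation: [179.7, -0.0, -95.5]
force: [1.2, -0.2, 0.2]
opening: 0.0793
gripper_force: 0.0
```

In the tool's units: -15 cm / 75 = -0.2, -12 cm / 75 = -0.16.

>>> send_rows --plan '[[[0,-0.0533,0,0,0,0],[0,-0.1067,0,0,0,0],[0,-0.16,0,0,0,0],[0,-0.2,0,0,0,0],[0,-0.2,0,0,0,0],[0,-0.2,0,0,0,0],[0,-0.2,0,0,0,0]]]'

```text
clock: 23.7
tool_pos: [0.6064, -0.1493, 0.1731]
orientation: [179.9, -0.0, -95.5]
force: [0.2, -0.4, 0.5]
opening: 0.0873
gripper_force: 0.0
```

```bash
python3 - <<'E'
from h import *
import cv2
a=ctrl.snapshot("top")["img"][130:330,140:360]; b=ctrl.snapshot("scene")["img"][130:280,200:400]
cv2.imwrite("pics/j.png",cv2.hconcat([cv2.resize(a,(400,364)),cv2.resize(b,(400,364))])[:,:,::-1])
E
```

```text
(no output)
```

View pics/j.png

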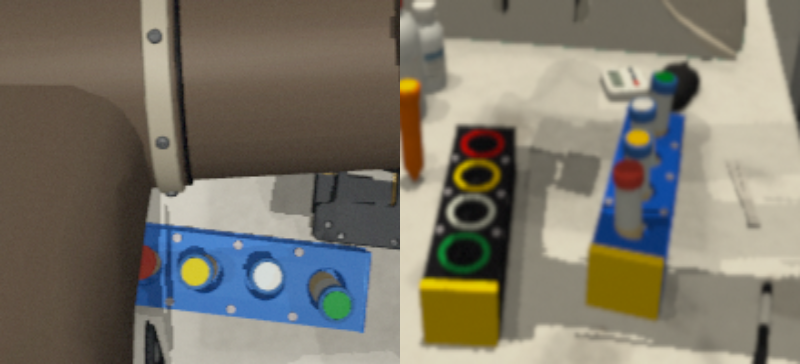

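Red (147,263), yellow (196,271), white (267,277) and green (337,305) stand in the right order. Green leans, so I'll measure by how much.

```bash
python3 - <<'E'
from h import *
import cv2
S={n:ctrl.snapshot(n) for n in("top","scene")}
a=cv2.resize(S["top"]["img"][262:312,230:350],None,fx=6,fy=5.8,interpolation=cv2.INTER_CUBIC)
a=cv2.resize(S["top"]["img"][262:312,230:350],None,fx=6,fy=6,interpolation=cv2.INTER_CUBIC)
b=cv2.resize(S["scene"]["img"][155:205,290:390],None,fx=6,fy=6,interpolation=cv2.INTER_CUBIC)
cv2.imwrite("pics/k.png",cv2.vconcat([a[:,:600],b])[:,:,::-1] if 0 else cv2.vconcat([a,cv2.copyMakeBorder(b,0,0,0,120,0)])[:,:,::-1])
E
```

```text
(no output)
```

View pics/k.png

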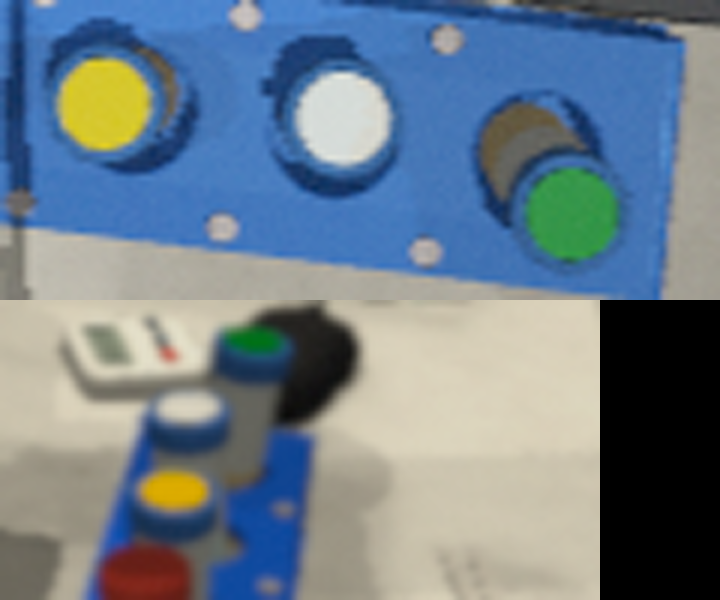

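```bash
python3 - <<'E'
from h import *
S={n:ctrl.snapshot(n) for n in("top","scene")}
H=np.array([[.4701,-.0161],[.4643,-.0758],[.4585,-.1355]])
T=crop([(104,105),(343,118),(572,214)],(230,262),6); C=crop([(174,189),(188,108),(254,41)],(290,155),6)
for z in(.116,.12,.124,.128): 
    print(z,((ray(S["top"],T,z)-H)*1e3).round(1).tolist(),((ray(S["scene"],C,z)-H)*1e3).round(1).tolist())
E
```

```text
0.116 [[5.8, 6.4], [9.4, 0.1], [-9.6, -3.1]] [[6.2, -3.1], [9.1, -7.5], [-10.2, -11.3]]
0.12 [[6.2, 6.2], [9.7, 0.3], [-9.1, -2.6]] [[6.3, 3.6], [9.2, -0.1], [-9.9, -3.3]]
0.124 [[6.6, 6.0], [10.1, 0.4], [-8.6, -2.1]] [[6.3, 10.4], [9.3, 7.4], [-9.5, 4.8]]
0.128 [[6.9, 5.9], [10.5, 0.6], [-8.1, -1.6]] [[6.4, 17.2], [9.4, 14.8], [-9.2, 12.8]]
```

All four caps sit at about 120 mm, so the tubes are fully home. Their 9–10 mm lean at the cap is the play in the holes, the same as white had at the start. The gripper is clear.

```bash
python3 -c "
from plant import ctrl; print(ctrl.close_job())"
```

```text
the job is handed in; nothing more can be done
None
```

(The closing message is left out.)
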